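Reset and lock the stop collar of a meter test jig

TASK

Reset the stop collar on the meter jig: loosen its orange wing screw first, then slide the collar along the shaft until it presses the yellow spring sleeve with about 7 newtons (never more than 15), and tighten the screw fully again so that the preload stays on when you let go. Do not drag the collar along while it is still locked, and leave everything else on the bench where it is.

Things in the scene. Friction and masses are not known exactly. Their poses are not given: they have to be found in the camera images.
- jig: Fixed jig: aluminium base plate 140 x 400 x 12 mm carrying a horizontal steel shaft, 14 mm in diameter, along the jig's y axis, its axis 70 mm above the bench. Origin: centre of the plate's underside. A grey end block (top 92 mm above the bench) stands under the shaft at jig y = -158 mm, the anvil block at jig y = +160 mm. z is up.
- anvil: Grey block 70 x 30 x 80 mm at the jig's +y end; origin under its centre, axes as the jig's. From its face at anvil y = -15 mm a brass bush and then the yellow spring sleeve (24 mm in diameter) stand out round the shaft. The sleeve's free end lies 30 to 48 mm from that face, set anew each time and not measured: find it by feel or by eye. It yields 2.5 N per mm, from zero, and bottoms after 10 mm.
- collar: Dark steel stop collar with a red band, 38 mm in diameter, 20 mm long along the shaft, origin at its centre on the shaft's axis, y along the shaft towards the sleeve (axes as the jig's). It slides along the shaft only (the shaft is keyed, so the screw stays on top). Loose, it slides with about 1.5 N of friction; locked, it holds against about 20 N. It starts 80 to 175 mm short of the sleeve.
- screw (a joint): Turn of the wing screw in rad: 0 is the tight stop, it starts tight between 0 and 0.12; it grows anticlockwise seen from above, the clamping fades out and is gone from 0.7 on, and the loose stop is at 1.5. Above 0.9 counts as loosened, below 0.3 as tight. It needs about 0.13 N m to turn, up to 0.2 N m against the clamping, and stays where it is left.
- screw_grip (a point): Point on the wing screw's vertical axis at the height to grip it (116 mm above the bench, 46 mm above the shaft's axis). The orange wing is an upright bar 44 mm long, 12 mm thick and 24 mm high (102 to 126 mm above the bench); x of the point points across its thickness, y along its length, z up, and it turns with the screw. At screw = 0 the bar lies along the shaft.
- spare_collar: Bystander: loose bright steel ring 38 mm in diameter, 20 mm high, lying on the jig's base plate; origin at the centre of its underside.
- meter_a: Bystander: blue round meter housing, 80 mm in diameter, 44 mm high; origin under its centre.
- meter_b: Bystander: white round meter housing, 80 mm in diameter, 44 mm high; origin under its centre.
- screwdriver: Bystander: screwdriver with a red handle lying on the bench.
- bottle: Bystander: white bottle with a red cap, 48 mm in diameter, 120 mm high; origin under its centre.
- pot: Bystander: small green open pot, 70 mm in diameter, 50 mm high; origin under its centre.
- tray: Bystander: black tray 120 x 160 x 35 mm; origin under its centre.
- wrench: Bystander: dark angled wrench key, 90 by 30 mm, 8 mm thick, lying on the bench; origin at the end of its long leg.

How it is judged:
On the way, in this order (a step that is already met when the one before it is completed fails the run):
1. the wing screw is loosened (past 0.9 rad) while the collar is still within 8 mm of where it started (value of joint screw above 0.9 rad and distance of screw_grip from where it was at the start of the episode below 0.008 m), for 0.1 s.
2. with the screw loose the collar is pressed against the spring sleeve (more than 3 N) (value of joint screw above 0.7 rad and contact force between collar and anvil above 3 N), for 0.2 s.
At the end, for the whole second after the job is handed in: The wing screw is tight again (below 0.3 rad), and the collar, at rest and released, presses the spring sleeve of the anvil with 3.5 to 11.5 N (value of joint screw below 0.3 rad and contact force between collar and anvil between 3.5 and 11.5 N and linear speed of collar below 0.01 m/s); the robot touches nothing.
It fails at once if the collar presses the sleeve with more than 15 N (contact force between collar and anvil above 15 N).
It fails at once if a bystander is moved by more than 25 mm (distance of any of spare_collar, meter_a, meter_b, screwdriver, bottle, pot, tray, wrench from where it was at the start of the episode above 0.025 m).
It also fails if it takes over 58 s, if anything falls off the work surface, if the arm or the gripper's body presses on something with over 40 N, if the wrist force passes 120 N, or if a joint passes its speed limit or range.

ROBOT

A 6-joint arm with a two-finger parallel gripper is mounted at the origin on the work surface. World frame = base frame: x ahead of the robot, y to its left, z up, the work surface at z = 0. Lengths are in m, angles in rad, forces in N, time in s.
With the tool pointing down it reaches from about 0.25 to 0.85 m from the base axis. Payload 12.5 kg.
Tool frame: the origin (TCP) lies at the very end of the fingers, on their centre line; the grasp point (between the pads) lies 19 mm behind it; y points along the fingers, x is the direction in which the jaws open and shut, and the axes are right-handed (so a half turn about y gives the same grasp; the last joint's range is limited). The gripper opens to 93 mm and grips with 3 to 60 N. Pads are 15 mm wide; open, the fingers measure 128 mm over their backs; the gripper's body (75 mm by 188 mm) begins 65 mm behind the grasp point.
Start: joints at [-1.334, 0.351, 1.652, -0, 1.139, -0.085], TCP at [0.174, -0.522, 0.219] pointing down, gripper open.
Joint ranges: [-2.75, 2.75], [-0.79, 2.1], [0.01, 2.65], [-1.57, 4.71], [0.07, 3.14], [-2.87, 2.87]. Speed limits (rad/s): [2.22, 2.22, 2.79, 3.14, 3.14, 3.14].

INTERFACE

Orientations are given as a rotation vector (axis times angle).
In Python, from workcell import observe, snapshot, camera_info, close_job gives the robot as it stands.
- The arm moves only by the tool jog_arm, never from a script. Its argument "increments" is a list of rows, each a list of 2 entries, a list of its own where there are three numbers: the shift along the tool's x, y, z each as a share of 0.15 m, from -1 to 1, then the turn, a rotation vector about the tool's x, y, z each as a share of pi rad, from -1 to 1. A call has 1 to 10 rows; each row is the pose to reach, as a shift and turn from the pose measured when the call began, along the tool's axes at that moment, turning the shorter way round; what a row does not reach only later rows make up. A row lasts 1/8 s, in which the tool goes at most 62.5 mm and 10.7 degrees, less where a joint would pass 70% of its speed; a pose out of reach is approached as far as the arm can. A call with a number of a shift or a turn outside -1 to 1 is refused whole. A call with a gripper value outside its range is refused whole. "hand" is the opening, from 0 (shut) to 1 (fully open), set as the call begins (left out, the last holds). The fingers move at their own pace and stop on an object; the grip force is fixed at half the most. Time passes only in rows, so rows that repeat a pose let the fingers close. It gives the time, the measured TCP pose, the force and the opening at its end, in the units of the state.
- observe(): the state, without advancing time (a new reading comes with each control period).
- snapshot(name): name is "scene" or "top" or "wrist"; returns (picture, depth): 480x640x3 uint8, red, green, blue; 480x640 float32, m along the optical axis (not along the pixel's ray), 0 where there is no reading.
- camera_info(name): a dict with "intrinsics" (3x3 intrinsics, pixels), "extrinsics" (4x4, takes a point from world to camera coordinates). Camera axes: x right, y up, looking along -z (the intrinsics and any distortion apply to the point x, -y, -z); pixel columns grow to the right and rows downward; lengths in m; the calibration is good to about 2 mm. A picture is of the moment at which its call begins: read the wrist's pose just before it. camera_info takes no time and is no camera call; for the wrist camera it gives the pose at the moment of the call.
- close_job(): hands the job in, once; it reports no verdict.
The state is a dict: "time": time; "joints": joint angles; "joint_vel": joint speeds; "joint_efforts": joint torques, N m; "ee_pos": TCP position; "ee_rot": TCP orientation; "force": force on the tool from outside, world axes, zero at the start; "wrist_torque": the same for the moment, N m; "width": finger opening in m.
Only numpy, scipy, OpenCV 4.12 (cv2) and the standard library are available. Lean on these libraries where they do the work, as an engineer would, in place of code of your own. Each camera call takes 0.05 s, during which the arm holds its last target.

## Working session

There is one attempt and no reset: what is moved stays moved. The work goes in short steps, Python scripts to look and compute and a tool call to move; the robot and the scene stay as the last step left them, time stands still between calls to the robot, and variables do not carry over. Pictures are saved under pics/ and viewed, and the job is handed in when it is done.

Besides the shell and the picture viewer there is one more tool, called after "Request:" as name([rows], argument=value, ...), one row to a line, values as JSON. jog_arm: Moves the arm, as the interface text tells. Shift numbers are shares of 0.15 m and turn numbers shares of pi rad, none past 1 either way. Its arguments: {"type":"object","properties":{"increments":{"type":"array"},"hand":{"type":"number"}},"required":["increments"]}

```bash
ls; mkdir -p pics
python3 - <<'E'
from workcell import *
import cv2,numpy as np
s=observe()
for k,v in s.items(): print(k,np.round(v,4))
for n in ["scene","top"]:
    p,d=snapshot(n); cv2.imwrite(f"pics/{n}0.png",p[:,:,::-1]); np.save(f"pics/{n}0d.npy",d); np.save(f"pics/{n}0.npy",p)
    c=camera_info(n); print(n,{k:np.round(v,4).tolist() if k in("intrinsics","extrinsics") else v for k,v in c.items()})
E
```

```text
pics
time 0.0
joints [-1.3336  0.3513  1.6524 -0.      1.1391 -0.0846]
joint_vel [-0.0002 -0.0015  0.0006 -0.0002 -0.0008 -0.0009]
joint_efforts [ 1.30000e-03 -4.97325e+01 -2.85254e+01  7.00000e-02  2.56000e-02
 -1.00000e-04]
ee_pos [ 0.1739 -0.5214  0.2181]
ee_rot [-1.3436  0.9696 -0.9681]
force [-0.5736  0.6273  0.7541]
wrist_torque [ 0.0186  0.018  -0.0113]
width 0.0929
scene {'intrinsics': [[534.5888, 0.0, 320.1485], [0.0, 534.5888, 229.2315], [0.0, 0.0, 1.0]], 'extrinsics': [[0.86, 0.5102, -0.0031, -0.4386], [-0.3174, 0.5398, 0.7797, 0.0713], [0.3995, -0.6696, 0.6262, -1.489], [0.0, 0.0, 0.0, 1.0]]}
top {'intrinsics': [[561.6164, 0.0, 320.7264], [0.0, 561.6164, 236.4469], [0.0, 0.0, 1.0]], 'extrinsics': [[0.0105, -0.9997, 0.0224, -0.0351], [0.9825, 0.0145, 0.1858, -0.5039], [-0.1861, 0.02, 0.9823, -1.415], [0.0, 0.0, 0.0, 1.0]]}
```

View pics/scene0.png

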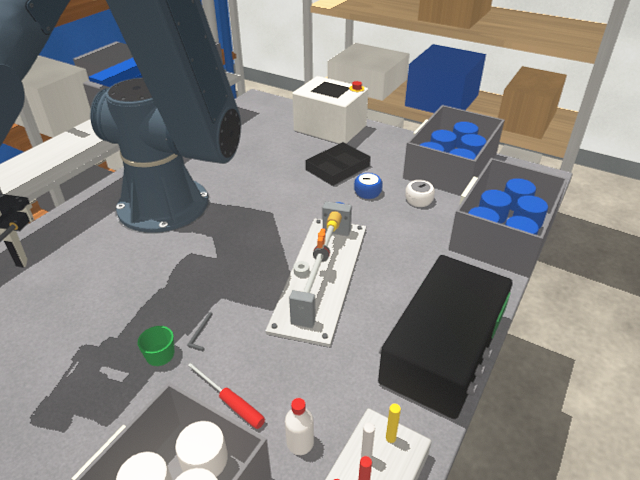

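View pics/top0.png

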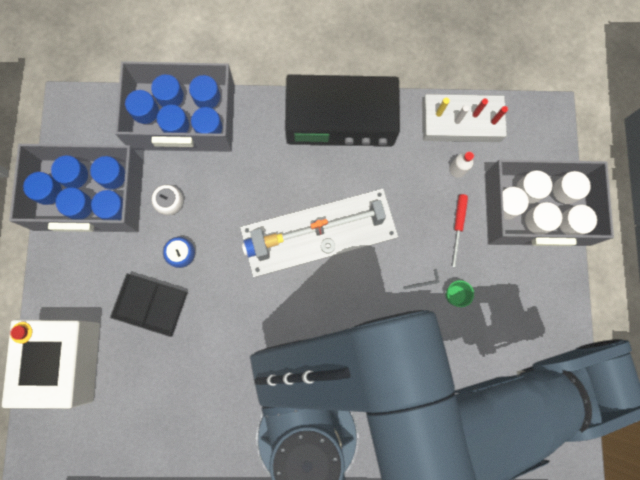

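The top view shows the jig plate at about (241–397, 190–277), with the anvil and yellow sleeve at left (275, 240), the orange wing at (319, 223) and the end block at (378, 211). Next I'll measure these.

```bash
cat > h.py <<'E'
import numpy as np,cv2
from workcell import *
from scipy.spatial.transform import Rotation as R
CI={n:camera_info(n) for n in("scene","top")}
def ray(n,uv,ci=None):
    c=ci or CI[n];K=np.array(c["intrinsics"]);E=np.array(c["extrinsics"])
    uv=np.atleast_2d(uv).astype(float)
    d=np.stack([(uv[:,0]-K[0,2])/K[0,0],-(uv[:,1]-K[1,2])/K[1,1],-np.ones(len(uv))],1)
    Rm=E[:3,:3];o=-Rm.T@E[:3,3]
    return o,d@Rm
def plane(n,uv,z,ci=None):
    o,d=ray(n,uv,ci); return o+d*((z-o[2])/d[:,2])[:,None]
def pts(n,uv,dep,ci=None):
    o,d=ray(n,uv,ci); return o+d*dep[:,None]
def proj(n,P,ci=None):
    c=ci or CI[n];K=np.array(c["intrinsics"]);E=np.array(c["extrinsics"])
    q=np.atleast_2d(P)@E[:3,:3].T+E[:3,3]
    return np.stack([K[0,2]+K[0,0]*q[:,0]/-q[:,2],K[1,2]-K[1,1]*q[:,1]/-q[:,2]],1)
E
cat > a.py <<'E'
from h import *
for n,box in (("top",(225,175,410,290)),("scene",(260,190,375,350))):
    p=np.load(f"pics/{n}0.npy");d=np.load(f"pics/{n}0d.npy")
    x0,y0,x1,y1=box
    c=cv2.resize(p[y0:y1,x0:x1],None,fx=4 if n=="top" else 3.7,fy=4 if n=="top" else 3.7,interpolation=cv2.INTER_CUBIC)
    cv2.imwrite(f"pics/crop_{n}.png",c[:,:,::-1])
    hsv=cv2.cvtColor(p,cv2.COLOR_RGB2HSV); box_m=np.zeros(p.shape[:2],bool);box_m[y0:y1,x0:x1]=1
    for nm,lo,hi in(("orange",(5,150,120),(16,255,255)),("yellow",(19,120,100),(32,255,255)),("red",(0,120,60),(4,255,255))):
        m=(cv2.inRange(hsv,lo,hi)>0)&box_m
        v,u=np.nonzero(m)
        if len(u)<3: print(n,nm,len(u));continue
        P=pts(n,np.stack([u,v],1),d[v,u])
        print(n,nm,len(u),"px",u.mean().round(1),v.mean().round(1),"bb",u.min(),u.max(),v.min(),v.max(),"P med",np.median(P,0).round(4),"zmax",P[:,2].max().round(3))
    # wide plate
    g=p.astype(int); m=((g.min(2)>170)&(g.max(2)-g.min(2)<25)&box_m).astype(np.uint8)
    cs,_=cv2.findContours(m,0,2);cc=max(cs,key=cv2.contourArea);r=cv2.minAreaRect(cc);b=cv2.boxPoints(r)
    print(n,"plate",b.round(1).tolist()); Q=plane(n,b,0.012);print(Q.round(4).tolist(),Q.mean(0).round(4))
E
python3 a.py
```

```text
top orange 70 px 318.7 223.4 bb 312 326 220 227 P med [ 0.5225 -0.0225  0.1261] zmax 0.132
top yellow 161 px 273.1 239.6 bb 265 282 234 246 P med [0.4881 0.0928 0.0822] zmax 0.093
top red 0
top plate [[236.0, 221.39999389648438], [382.1000061035156, 179.3000030517578], [398.79998779296875, 237.1999969482422], [252.6999969482422, 279.29998779296875]]
[[0.5486, 0.1975, 0.012], [0.6722, -0.1953, 0.012], [0.5121, -0.2385, 0.012], [0.3939, 0.1479, 0.012]] [ 0.5317 -0.0221  0.012 ]
scene orange 108 px 320.8 238.0 bb 317 324 229 247 P med [ 0.5306 -0.0308  0.1236] zmax 0.129
scene yellow 179 px 333.7 219.5 bb 327 340 211 230 P med [0.496  0.0867 0.0796] zmax 0.087
scene red 4 px 321.0 248.5 bb 315 328 247 251 P med [ 0.5247 -0.0228  0.082 ] zmax 0.086
scene plate [[254.6999969482422, 328.70001220703125], [284.0, 182.0], [370.70001220703125, 199.3000030517578], [341.3999938964844, 346.1000061035156]]
[[0.4954, -0.2443, 0.012], [0.2419, 0.2465, 0.012], [0.4971, 0.2964, 0.012], [0.6739, -0.1919, 0.012]] [0.4771 0.0267 0.012 ]
```

View pics/crop_top.png

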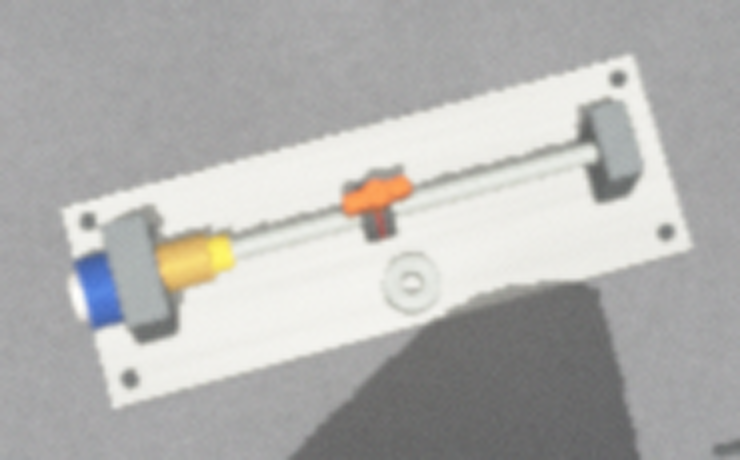

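View pics/crop_scene.png

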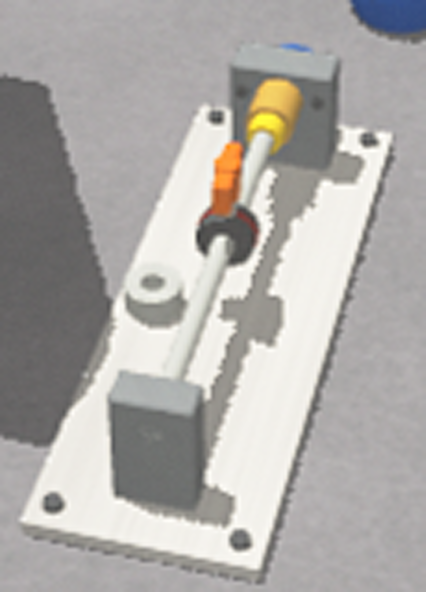

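```bash
cat > b.py <<'E'
from h import *
c=np.array([[63,210],[632,55],[692,245],[112,408]])/4+[225-.4,175-.4]
Q=plane("top",c,0.012);print(Q.round(4).tolist())
print("lens",[np.linalg.norm(Q[i]-Q[(i+1)%4]).round(4) for i in range(4)],"ctr",Q.mean(0))
y=(Q[0]-Q[1])+(Q[3]-Q[2]);y/=np.linalg.norm(y);x=np.array([y[1],-y[0],0])
print("jy",y,"yaw",np.arctan2(x[1],x[0]))
o=Q.mean(0);o[2]=0
def J(P):return np.stack([(P-o)@x,(P-o)@y,P[:,2]],1).round(4)
T=lambda px,s,off:np.array(px)/s+np.array(off)-.4
# crop points
print("wing top ctr",J(plane("top",[[318.7,223.4]],.121)), plane("top",[[318.7,223.4]],.121))
print("wing scene",J(plane("scene",[[320.8,238.0]],.114)), plane("scene",[[320.8,238.0]],.114))
print("spare",J(plane("top",T([[411,282]],4,(225,175)),.032)))
print("sleeve end top",J(plane("top",T([[233,250]],4,(225,175)),.075)))
print("anvil top mid",J(plane("top",T([[130,275]],4,(225,175)),.08)))
print("end blk",J(plane("top",T([[615,147]],4,(225,175)),.092)))
print("collar",J(plane("top",T([[378,222]],4,(225,175)),.085)))
print("scene sleeve",J(plane("scene",T([[265,130]],3.7,(260,190)),.07)))
s=observe();print(R.from_rotvec(s["ee_rot"]).as_matrix().round(4))
E
python3 b.py
```

```text
[[0.5333, 0.1853, 0.012], [0.6467, -0.1964, 0.012], [0.5157, -0.2354, 0.012], [0.4011, 0.1483, 0.012]]
lens [np.float64(0.3982), np.float64(0.1366), np.float64(0.4004), np.float64(0.1373)] ctr [ 0.52420353 -0.02452356  0.012     ]
jy [-0.28552323  0.95837179  0.        ] yaw 0.28955234364237514
wing top ctr [[-1.00e-04  2.80e-03  1.21e-01]] [[ 0.52330144 -0.02188328  0.121     ]]
wing scene [[0.002  0.0004 0.114 ]] [[ 0.52603116 -0.02359638  0.114     ]]
spare [[-0.0445 -0.0099  0.032 ]]
sleeve end top [[-0.0005  0.0971  0.075 ]]
anvil top mid [[0.0007 0.1641 0.08  ]]
end blk [[-0.0053 -0.1546  0.092 ]]
collar [[-0.0099  0.0038  0.085 ]]
scene sleeve [[0.0014 0.1068 0.07  ]]
[[ 3.162e-01 -2.000e-04  9.487e-01]
 [-9.487e-01  1.000e-03  3.162e-01]
 [-1.000e-03 -1.000e+00  1.000e-04]]
```

```bash
cat > inc.py <<'E'
from h import *
import sys
# usage: inc.py x y z yaw(of tool x axis, tool vertical)
def inc(p,yaw):
    s=observe();Rm=R.from_rotvec(s["ee_rot"])
    d=Rm.inv().apply(np.array(p)-s["ee_pos"])/.15
    T=np.array([[np.cos(yaw),0,-0.],[np.sin(yaw),0,0],[0,-1,0]],float);T[:,2]=np.cross(T[:,0],T[:,1])
    t=(Rm.inv()*R.from_matrix(T)).as_rotvec()/np.pi
    print("t",s["time"].__round__(2),"pos",np.round(s["ee_pos"],4),"f",np.round(s["force"],2),"w",round(s["width"],4))
    print("shift",d.round(4).tolist(),"turn",t.round(4).tolist())
if __name__=="__main__":
    a=[float(v) for v in sys.argv[1:]];inc(a[:3],a[3])
E
python3 inc.py 0.5235 -0.0225 0.20 0.35
```

```text
t 0.1 pos [ 0.1739 -0.5215  0.2182] f [ 0.43 -0.28 -0.15] w 0.0932
shift [-2.4186, 0.1239, 3.263] turn [-0.0003, -0.509, -0.0002]
```

Request:
jog_arm([
  [[-0.35,0,0.45],[0,-0.05,0]],
  [[-0.7,0,0.9],[0,-0.1,0]],
  [[-0.8,0,1],[0,-0.15,0]],
], hand=1)

```text
time: 0.48
ee_pos: [0.2764, -0.3626, 0.2181]
ee_rot: [-1.484, 0.605, -0.604]
force: [0.4, -0.4, 0.4]
width: 0.093
```

```bash
python3 inc.py 0.5235 -0.0225 0.20 0.35
```

```text
t 0.47 pos [ 0.2764 -0.3626  0.2181] f [ 0.36 -0.36  0.39] w 0.093
shift [-0.4042, 0.1231, 2.7732] turn [-0.0004, -0.3575, -0.0002]
```

Request:
jog_arm([
  [[0,0,0.4],[0,-0.05,0]],
  [[0,0,0.8],[0,-0.1,0]],
  [[0,0.0,1],[0,-0.15,0]],
])

```text
time: 0.85
ee_pos: [0.3824, -0.2531, 0.2181]
ee_rot: [-1.557, 0.232, -0.231]
force: [0.8, -0.6, -0.5]
width: 0.0929
```

```bash
python3 inc.py 0.5235 -0.0225 0.20 0.35
```

```text
t 0.85 pos [ 0.3824 -0.2531  0.2181] f [ 0.79 -0.65 -0.52] w 0.0929
shift [0.4535, 0.123, 1.7439] turn [-0.0005, -0.2052, -0.0001]
```

Request:
jog_arm([
  [[0.1,0,0.4],[0,-0.05,0]],
  [[0.2,0,0.8],[0,-0.1,0]],
  [[0.3,0.0,1],[0,-0.15,0]],
  [[0.4,0.0,1],[0,-0.205,0]],
])

```text
time: 1.35
ee_pos: [0.4842, -0.125, 0.2181]
ee_rot: [-1.55, -0.28, 0.281]
force: [-0.4, -0.2, 0.7]
width: 0.093
```

```bash
python3 inc.py 0.5235 -0.0225 0.20 0.35
```

```text
t 1.35 pos [ 0.4842 -0.125   0.2181] f [-0.4  -0.18  0.71] w 0.093
shift [0.4847, 0.1218, 0.5478] turn [-0.0007, 0.0025, 0.0]
```

Request:
jog_arm([
  [[0.25,0,0.27],[0,0,0]],
  [[0.48,0.0,0.55],[0,0,0]],
  [[0.48,0.0,0.55],[0,0,0]],
])

```text
time: 1.72
ee_pos: [0.5231, -0.0198, 0.2179]
ee_rot: [-1.55, -0.283, 0.284]
force: [0.0, -0.7, -0.5]
width: 0.0932
```

```bash
cat > w.py <<'E'
from h import *
import sys
s=observe();ci=camera_info("wrist");p,d=snapshot("wrist")
cv2.imwrite(f"pics/w{sys.argv[1]}.png",p[:,:,::-1]);np.save(f"pics/w{sys.argv[1]}.npy",p)
hsv=cv2.cvtColor(p,cv2.COLOR_RGB2HSV)
x=np.array([.9584,.2855,0]);y=np.array([-.2855,.9584,0]);o=np.array([.5242,-.0245,0])
for nm,lo,hi,z in(("orange",(5,150,100),(16,255,255),.126),("yellow",(19,120,80),(32,255,255),.07)):
    m=cv2.inRange(hsv,lo,hi);cs,_=cv2.findContours(m,0,2)
    if not cs: print(nm,"none");continue
    c=max(cs,key=cv2.contourArea);r=cv2.minAreaRect(c);b=cv2.boxPoints(r)
    v,u=np.nonzero(m);P=pts("w",np.stack([u,v],1),d[v,u],ci)
    if nm=="orange":
        top=P[(P[:,2]>.121)];print("top face n",len(top))
        if len(top)>20:
            q=top[:,:2].astype(np.float32);rr=cv2.minAreaRect(q);bb=cv2.boxPoints(rr);e=bb[1]-bb[0];f=bb[2]-bb[1];L=e if np.hypot(*e)>np.hypot(*f) else f
            L=L*np.sign(L[1]);print(" rect",np.round(rr[0],4),np.round(rr[1],4),"bar angle vs jig",np.arctan2(L[1],L[0])-np.pi/2-.2896)
    print(nm,len(u),"rect",np.round(r[0],1),np.round(r[1],1),"medP",np.median(P,0).round(4),"jig",((P-o)@x).mean().round(4),[f(((P-o)@y)).round(4) for f in(np.min,np.mean,np.max)],"z",P[:,2].min().round(3),P[:,2].max().round(3))
print("t",observe()["time"],np.round(s["ee_pos"],4))
E
python3 w.py 1
```

```text
top face n 411
 rect [0.5121 0.0126] [0.014  0.0866] bar angle vs jig 0.08109832
orange 418 rect [319.5 235. ] [34. 17.] medP [ 0.5219 -0.0111  0.1267] jig 0.0019 [np.float64(-0.0046), np.float64(0.0134), np.float64(0.0822)] z 0.108 0.385
yellow 12252 rect [462.5 437.5] [ 33. 353.] medP [0.5446 0.0174 0.3294] jig 0.0233 [np.float64(0.0213), np.float64(0.047), np.float64(0.1458)] z 0.07 0.385
t 1.775 [ 0.5231 -0.0198  0.2179]
```

View pics/w1.png

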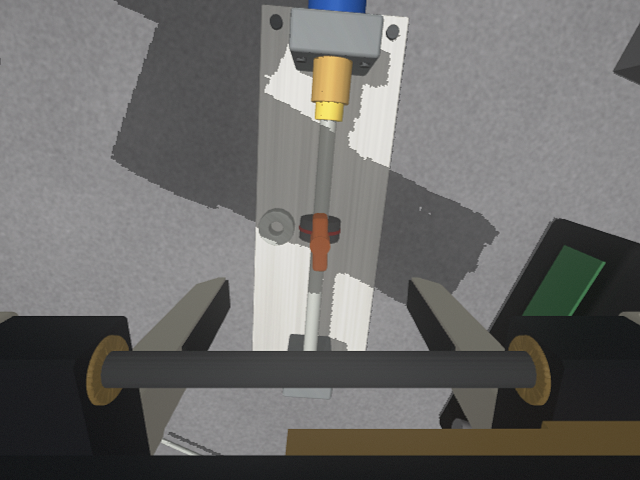

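The wing is at columns 311–328, rows 213–271, with the collar at (320, 228). The sleeve tip is at (328, 118). The wing is in shadow, so my colour mask missed part of it and I'll measure again with a wider one.

```bash
cat > w2.py <<'E'
from h import *
import sys
x=np.array([.9584,.2855,0]);y=np.array([-.2855,.9584,0]);o=np.array([.5242,-.0245,0])
s=observe();ci=camera_info("wrist")
p=np.load(f"pics/w{sys.argv[1]}.npy");hsv=cv2.cvtColor(p,cv2.COLOR_RGB2HSV)
print(hsv[220:272:8,320].tolist())
a=[int(v) for v in sys.argv[2:6]]
m=cv2.inRange(hsv,(4,120,60),(17,255,255));k=np.zeros_like(m);k[a[1]:a[3],a[0]:a[2]]=1;m*=k
cs,_=cv2.findContours(m,0,2);c=max(cs,key=cv2.contourArea)
Q=plane("w",c[:,0,:],.126,ci);r=cv2.minAreaRect(Q[:,:2].astype(np.float32));print(r,c[:,0].min(0),c[:,0].max(0))
C=np.array([*r[0],.126]);print("ctr jig",(C-o)@x,(C-o)@y)
ys=(Q-o)@y;xs=(Q-o)@x;print("y",ys.min(),ys.max(),"x",xs.min(),xs.max())
t=plane("w",[[328,120]],.082,ci)[0];print("sleeve tip jig",(t-o)@x,(t-o)@y)
print(ci["extrinsics"])
E
python3 w2.py 1 295 200 345 285
```

```text
[[10, 154, 146], [10, 157, 148], [10, 150, 139], [10, 148, 148], [10, 145, 149], [10, 143, 150], [10, 145, 149]]
((0.5239547491073608, -0.01965414173901081), (0.01484469510614872, 0.04620162770152092), 20.626331329345703) [310 213] [329 270]
ctr jig 0.0011484440780070433 0.00471428968718052
y -0.018524651859145248 0.027943077033154004 x -0.006239267754911047 0.008886895800375846
sleeve tip jig 0.0017167839033071111 0.0972721754848913
[[ 9.35905844e-01  3.52250264e-01 -5.75808061e-05 -4.82355486e-01]
 [-3.38641357e-01  8.99702851e-01 -2.75421152e-01  2.27605431e-01]
 [-9.69653680e-02  2.57787765e-01  9.61323663e-01 -3.34953996e-01]
 [ 0.00000000e+00  0.00000000e+00  0.00000000e+00  1.00000000e+00]]
```

```bash
python3 inc.py 0.524 -0.0205 0.098 0.36
```

```text
t 1.77 pos [ 0.5227 -0.0214  0.2179] f [ 0.3  -0.17 -0.38] w 0.0928
shift [0.0109, 0.799, 0.0007] turn [-0.0007, 0.0002, -0.0002]
```

Request:
jog_arm([
  [[0.01,0.15,0.0],[0,0,0]],
  [[0.01,0.25,0.0],[0,0,0]],
  [[0.01,0.25,0.0],[0,0,0]],
])

```text
time: 2.15
ee_pos: [0.5232, -0.0215, 0.1794]
ee_rot: [-1.55, -0.279, 0.285]
force: [0.5, -0.5, 0.7]
width: 0.0929
```

```bash
python3 w.py 2 | tail -1;  python3 w2.py 2 295 180 345 300
```

```text
t 2.2 [ 0.5232 -0.0215  0.1794]
[[36, 11, 120], [10, 151, 127], [10, 156, 147], [10, 155, 146], [10, 153, 147], [10, 153, 147], [10, 148, 148]]
((0.525326132774353, -0.017994403839111328), (0.014856078661978245, 0.046804994344711304), 20.20606231689453) [310 222] [332 288]
ctr jig 0.002936633354873658 0.005913452453517915
y -0.017649963654360074 0.029419987959732316 x -0.004692683210081276 0.010575311574649218
sleeve tip jig 0.0018964526215685881 0.09491881481984789
[[ 9.36214093e-01  3.51429298e-01 -7.87811381e-04 -4.83422170e-01]
 [-3.38070814e-01  9.00010105e-01 -2.75118040e-01  2.17303086e-01]
 [-9.59755016e-02  2.57835723e-01  9.61410133e-01 -2.99237610e-01]
 [ 0.00000000e+00  0.00000000e+00  0.00000000e+00  1.00000000e+00]]
```

View pics/w2.png

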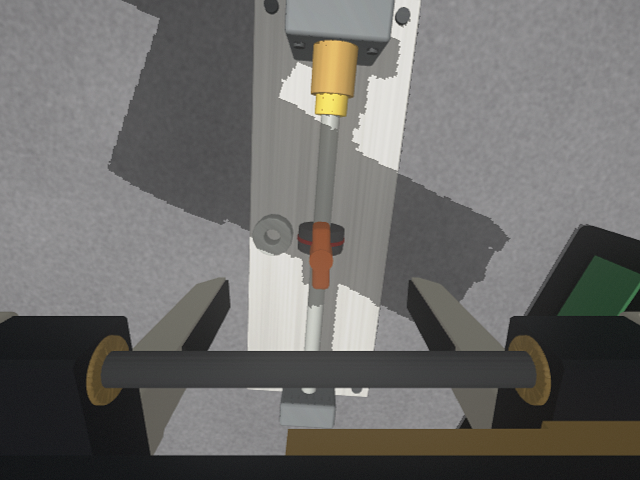

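Run:
```python
from h import *
s=observe();ci=camera_info("wrist");Rm=R.from_rotvec(s["ee_rot"]).as_matrix();t=np.array(s["ee_pos"])
print("tcp px",proj("w",t,ci))
for a in(-.0465,.0465):
  for b in(-.0075,.0075): print(a,b,proj("w",t+Rm@[a,0,b],ci).round(1))
E=np.array(ci["extrinsics"]);print("cam",-E[:3,:3].T@E[:3,3])
x=np.array([.9584,.2855,0]);y=np.array([-.2855,.9584,0]);o=np.array([.5242,-.0245,0])
q=plane("w",[[272,234]],.032,ci)[0]-o;print("spare",q@x,q@y)
p=cv2.imread("pics/w2.png");cv2.imwrite("pics/w2c.png",cv2.resize(p[200:330,200:440],None,fx=3.3,fy=3.3,interpolation=cv2.INTER_CUBIC))
```

```text
tcp px [[316.73348952 293.97035468]]
-0.0465 -0.0075 [[229. 307.]]
-0.0465 0.0075 [[226.9 280.8]]
0.0465 -0.0075 [[404.5 306.9]]
0.0465 0.0075 [[406.5 280.6]]
cam [0.497331   0.05146789 0.34709322]
spare -0.04169934945789495 -0.007314470834727652
```

View pics/w2c.png

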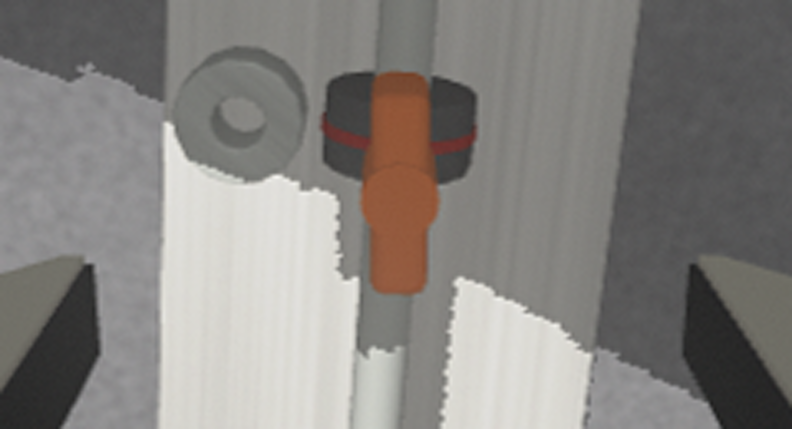

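```bash
python3 - <<'E'
from h import *
ci=camera_info("wrist")
x=np.array([.9584,.2855,0]);y=np.array([-.2855,.9584,0]);o=np.array([.5242,-.0245,0])
for uv in([321.2,261.5],[319.2,262]):
  for z in(.126,.13):
    q=plane("w",[uv],z,ci)[0];print(uv,z,q,(q-o)@x,(q-o)@y)
print(proj("top",[[.524,-.02,.126]]))
E
python3 inc.py 0.5235 -0.0205 0.098 0.36
```

```text
[321.2, 261.5] 0.126 [ 0.52683001 -0.02167986  0.126     ] 0.003325751270611702 0.0019519592868167787
[321.2, 261.5] 0.13 [ 0.52629631 -0.02035647  0.13      ] 0.0031920851334905874 0.0033726588551440903
[319.2, 262] 0.126 [ 0.52569129 -0.02249015  0.126     ] 0.0020030646586082505 0.0015004787347490066
[319.2, 262] 0.13 [ 0.5251782  -0.02115211  0.13      ] 0.001893328456305423 0.0029293464512111355
[[317.97999083 222.69059634]]
t 2.2 pos [ 0.5238 -0.0214  0.1803] f [ 0.61 -0.38  0.27] w 0.0932
shift [0.0013, 0.5485, 0.0049] turn [-0.0009, -0.0001, -0.0005]
```

The hub disc in the wrist view and the top view agree on a screw axis at about (0.5245, −0.0218). I'll descend there.

```bash
python3 inc.py 0.5245 -0.0218 0.098 0.36
```

```text
t 2.2 pos [ 0.5238 -0.0214  0.1803] f [ 0.61 -0.38  0.27] w 0.0932
shift [0.0045, 0.5484, -0.0056] turn [-0.0009, -0.0001, -0.0005]
```

Request:
jog_arm([
  [[0.005,0.2,-0.005],[0,0,0]],
  [[0.005,0.35,-0.005],[0,0,0]],
  [[0.005,0.45,-0.005],[0,0,0]],
  [[0.005,0.55,-0.005],[0,0,0]],
  [[0.005,0.55,-0.005],[0,0,0]],
  [[0.005,0.55,-0.005],[0,0,0]],
])

```text
time: 2.95
ee_pos: [0.525, -0.0217, 0.0983]
ee_rot: [-1.55, -0.281, 0.283]
force: [-0.4, 0.4, -0.4]
width: 0.0929
```

```bash
python3 inc.py 0.5245 -0.0218 0.098 0.36; python3 w.py 3 | tail -1
```

```text
t 2.95 pos [ 0.525  -0.0217  0.0983] f [-0.36  0.37 -0.45] w 0.0929
shift [-0.003, 0.0023, 0.0007] turn [-0.0007, -0.0001, -0.0002]
t 3.0 [ 0.525  -0.0217  0.0983]
```

View pics/w3.png

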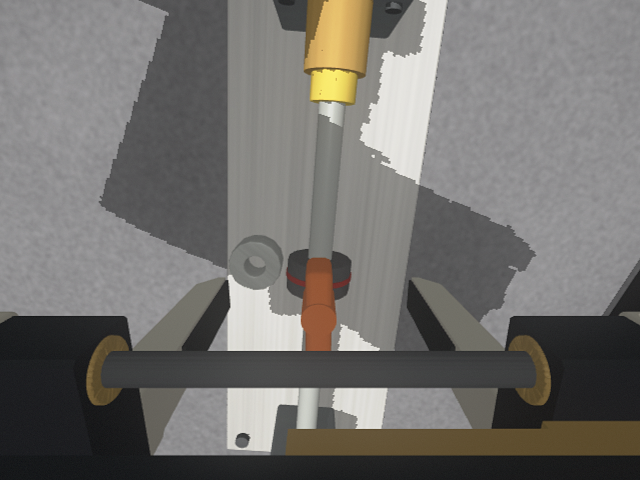

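Run:
```python
from h import *
ci=camera_info("wrist");s=observe();t=np.array(s["ee_pos"])
print(proj("w",[t+[0,0,.028],t+[0,0,.030]],ci))
for z in(.126,.128): print(plane("w",[[316.,319]],z,ci))
p=cv2.imread("pics/w3.png");cv2.imwrite("pics/w3c.png",cv2.resize(p[240:360,250:390],None,fx=5,fy=5,interpolation=cv2.INTER_CUBIC))
```

```text
[[316.54650243 320.73939868]
 [316.52769301 323.01331738]]
[[ 0.52455273 -0.0212268   0.126     ]]
[[ 0.5241764  -0.02018685  0.128     ]]
```

View pics/w3c.png

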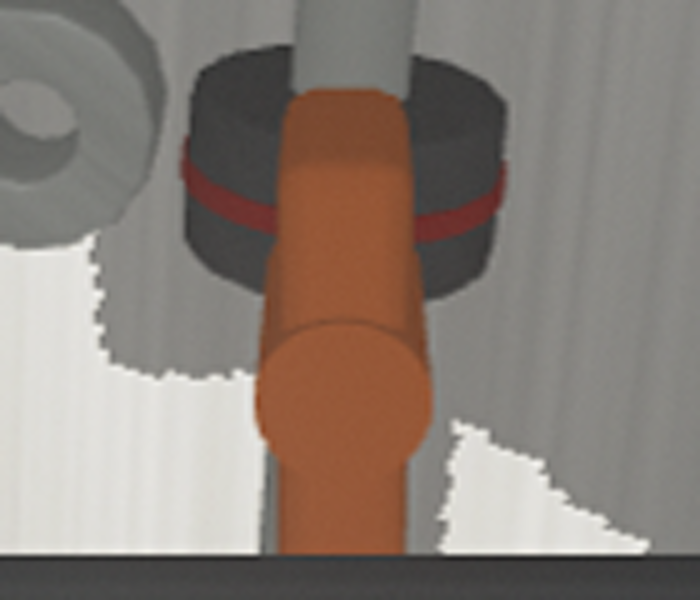

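The hub disc is centred at pixel (318.8, 320), within about 1 mm of the tool axis, so the alignment is good. Closing on the wing.

Request:
jog_arm([
  [[0,0,0],[0,0,0]],
  [[0,0,0],[0,0,0]],
  [[0,0,0],[0,0,0]],
  [[0,0,0],[0,0,0]],
  [[0,0,0],[0,0,0]],
  [[0,0,0],[0,0,0]],
], hand=0)

```text
time: 3.75
ee_pos: [0.525, -0.0217, 0.0984]
ee_rot: [-1.55, -0.281, 0.283]
force: [0.3, 0.5, 0.0]
width: 0.0377
```

```bash
python3 -c "
from h import *
s=observe();[print(k,np.round(s[k],4)) for k in('time','ee_pos','force','wrist_torque','width')]"
```

```text
time 3.75
ee_pos [ 0.525  -0.0217  0.0984]
force [0.2768 0.4561 0.0409]
wrist_torque [-0.0102 -0.0978  0.004 ]
width 0.0377
```

Request:
jog_arm([
  [[0,0,0],[0,0,0]],
  [[0,0,0],[0,0,0]],
  [[0,0,0],[0,0,0]],
  [[0,0,0],[0,0,0]],
  [[0,0,0],[0,0,0]],
], hand=0)

```text
time: 4.38
ee_pos: [0.525, -0.0217, 0.0984]
ee_rot: [-1.55, -0.281, 0.283]
force: [1.4, 0.0, -1.1]
width: 0.0116
```

```bash
cat > st.py <<'E'
from h import *
s=observe();[print(k,np.round(s[k],4)) for k in('time','ee_pos','force','wrist_torque','width')]
x=np.array([.9584,.2855,0]);y=np.array([-.2855,.9584,0]);o=np.array([.5242,-.0245,0])
p=np.array(s['ee_pos']);f=np.array(s['force']);M=R.from_rotvec(s['ee_rot']).as_matrix()
print("jig x,y",((p-o)@x).round(4),((p-o)@y).round(4),"f jig",(f@x).round(2),(f@y).round(2),"toolx yaw-jig",(np.arctan2(M[1,0],M[0,0])-.2896).round(4),"joint6",s['joints'][5],"tilt",(M[2,0]).round(4),(M[2,2]).round(4))
print("jig y dir in tool",(M.T@y).round(4),"jig x in tool",(M.T@x).round(4))
E
python3 st.py
```

```text
time 4.375
ee_pos [ 0.525  -0.0217  0.0984]
force [ 1.3679  0.0083 -1.0548]
wrist_torque [ 0.0338 -0.2251 -0.0583]
width 0.0116
jig x,y 0.0016 0.0024 f jig 1.31 -0.38 toolx yaw-jig 0.0701 joint6 -0.4919771921529835 tilt -0.0005 0.0022
jig y dir in tool [0.0701 0.0021 0.9976] jig x in tool [ 9.976e-01 -6.000e-04 -7.010e-02]
```

Gripped on the bar, with the width reading 11.6 mm. Now I'll loosen it by turning about −tool y.

Request:
jog_arm([
  [[0,0,0],[0,-0.04,0]],
  [[0,0,0],[0,-0.09,0]],
  [[0,0,0],[0,-0.14,0]],
  [[0,0,0],[0,-0.19,0]],
  [[0,0,0],[0,-0.24,0]],
  [[0,0,0],[0,-0.29,0]],
  [[0,0,0],[0,-0.34,0]],
  [[0,0,0],[0,-0.37,0]],
  [[0,0,0],[0,-0.37,0]],
  [[0,0,0],[0,-0.37,0]],
])

```text
time: 5.62
ee_pos: [0.5251, -0.0216, 0.0982]
ee_rot: [-1.23, -1.172, 1.171]
force: [4.5, 2.2, -7.2]
width: 0.0118
```

```bash
python3 st.py;python3 w.py 4 | tail -1
```

```text
time 5.625
ee_pos [ 0.5251 -0.0216  0.0982]
force [ 4.4937  2.1569 -7.1732]
wrist_torque [ 0.4899 -0.7239  0.1191]
width 0.0118
jig x,y 0.0017 0.0026 f jig 4.92 0.78 toolx yaw-jig 1.2306 joint6 -1.652428972072205 tilt 0.002 0.0012
jig y dir in tool [0.9427 0.0023 0.3336] jig x in tool [ 3.337e-01 -5.000e-04 -9.427e-01]
t 5.675 [ 0.5251 -0.0216  0.0982]
```

View pics/w4.png

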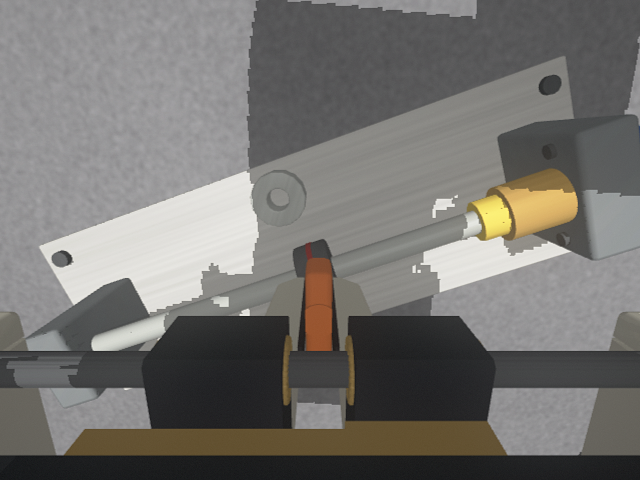

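The wing turned with the gripper to about 1.23 rad and the collar stayed put. The sleeve is clear at (490, 217). I'll slide 65 mm along the shaft, easing the side load a little.

Request:
jog_arm([
  [[0.02,0.003,0.01],[0,0,0]],
  [[0.06,0.003,0.024],[0,0,0]],
  [[0.11,0.003,0.041],[0,0,0]],
  [[0.16,0.003,0.059],[0,0,0]],
  [[0.21,0.003,0.077],[0,0,0]],
  [[0.26,0.003,0.095],[0,0,0]],
  [[0.31,0.003,0.112],[0,0,0]],
  [[0.36,0.003,0.13],[0,0,0]],
  [[0.41,0.003,0.148],[0,0,0]],
  [[0.41,0.003,0.148],[0,0,0]],
])

```text
time: 6.92
ee_pos: [0.5063, 0.042, 0.0982]
ee_rot: [-1.231, -1.174, 1.17]
force: [6.3, 3.9, -1.2]
width: 0.0116
```

```bash
python3 st.py;python3 w.py 5 | tail -1
```

```text
time 6.925
ee_pos [0.5063 0.042  0.0982]
force [ 6.3332  3.9319 -1.1742]
wrist_torque [ 0.6767 -1.2746  0.1109]
width 0.0116
jig x,y 0.0018 0.0689 f jig 7.19 1.96 toolx yaw-jig 1.2313 joint6 -1.5335040126907944 tilt 0.0027 -0.0001
jig y dir in tool [0.9429 0.0025 0.333 ] jig x in tool [ 0.333  0.001 -0.943]
t 6.975 [0.5063 0.042  0.0982]
```

View pics/w5.png

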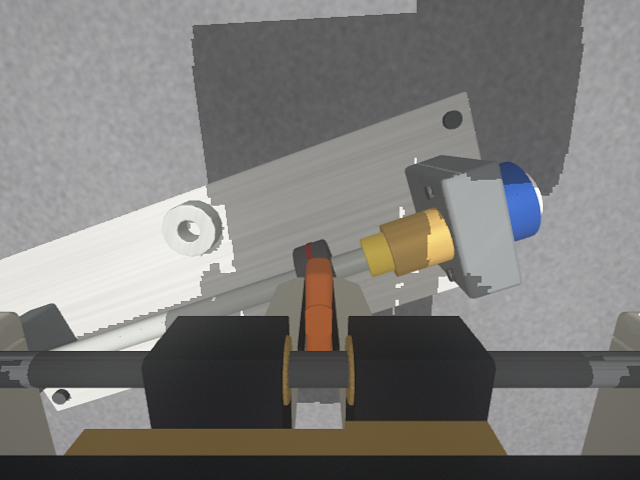

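Request:
jog_arm([
  [[0.003,0,-0.008],[0,0,0]],
  [[0.003,0,-0.008],[0,0,0]],
])

```text
time: 7.22
ee_pos: [0.5064, 0.0427, 0.0981]
ee_rot: [-1.229, -1.172, 1.172]
force: [-2.8, 0.4, 5.3]
width: 0.012
```

```bash
python3 st.py
```

```text
time 7.225
ee_pos [0.5064 0.0427 0.0981]
force [-2.7874  0.3748  5.2864]
wrist_torque [0.0696 0.3635 0.0556]
width 0.012
jig x,y 0.0022 0.0694 f jig -2.56 1.16 toolx yaw-jig 1.2314 joint6 -1.5324377713092225 tilt 0.0026 0.0025
jig y dir in tool [0.943  0.0033 0.3329] jig x in tool [ 0.3329 -0.0015 -0.943 ]
```

Request:
jog_arm([
  [[0.03,0,0.011],[0,0,0]],
  [[0.063,0,0.022],[0,0,0]],
  [[0.063,0,0.022],[0,0,0]],
  [[0.063,0,0.022],[0,0,0]],
])

```text
time: 7.72
ee_pos: [0.5034, 0.0525, 0.0981]
ee_rot: [-1.228, -1.172, 1.172]
force: [-0.5, 0.8, 2.7]
width: 0.0117
```

```bash
python3 st.py;python3 w.py 6 | tail -1;python3 st.py;python3 - <<'E'
from h import *
p=cv2.imread("pics/w6.png");cv2.imwrite("pics/w6c.png",cv2.resize(p[200:350,240:460],None,fx=3.5,fy=3.5,interpolation=cv2.INTER_CUBIC))
E
```

```text
time 7.725
ee_pos [0.5034 0.0525 0.0981]
force [-0.4709  0.8453  2.6935]
wrist_torque [ 0.2656 -0.1898  0.0787]
width 0.0117
jig x,y 0.0021 0.0798 f jig -0.21 0.94 toolx yaw-jig 1.2315 joint6 -1.5135554137521998 tilt 0.0029 0.0029
jig y dir in tool [0.943  0.0037 0.3327] jig x in tool [ 0.3327 -0.0018 -0.943 ]
t 7.775 [0.5034 0.0525 0.0981]
time 7.775
ee_pos [0.5035 0.0525 0.0981]
force [0.1868 1.3943 2.7454]
wrist_torque [ 0.2927 -0.137   0.0653]
width 0.0117
jig x,y 0.0021 0.0797 f jig 0.58 1.28 toolx yaw-jig 1.2315 joint6 -1.5135895599364453 tilt 0.0028 0.0028
jig y dir in tool [0.943  0.0036 0.3328] jig x in tool [ 0.3328 -0.0017 -0.943 ]
```

View pics/w6c.png

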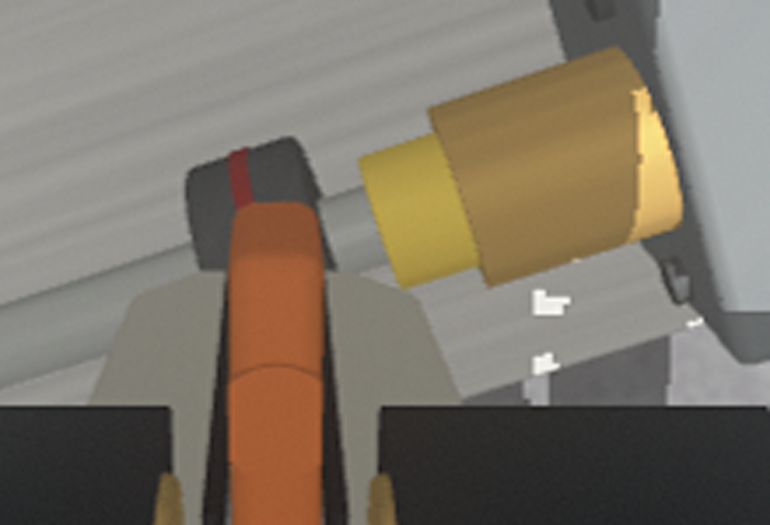

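The gap between collar and sleeve is about 50 crop pixels, roughly 8–9 mm. I'll go on in small steps, watching the force along the shaft.

Request:
jog_arm([
  [[0.02,0,0.007],[0,0,0]],
  [[0.038,0,0.013],[0,0,0]],
  [[0.038,0,0.013],[0,0,0]],
  [[0.038,0,0.013],[0,0,0]],
])

```text
time: 8.28
ee_pos: [0.5017, 0.0584, 0.0981]
ee_rot: [-1.228, -1.172, 1.171]
force: [-0.6, 1.9, 2.6]
width: 0.0119
```

```bash
python3 st.py;python3 w.py 7 | tail -1;python3 st.py |grep jig;python3 - <<'E'
from h import *
p=cv2.imread("pics/w7.png");cv2.imwrite("pics/w7c.png",cv2.resize(p[200:350,240:460],None,fx=3.5,fy=3.5,interpolation=cv2.INTER_CUBIC))
E
```

```text
time 8.275
ee_pos [0.5017 0.0584 0.0981]
force [-0.6449  1.9442  2.6303]
wrist_torque [ 0.34   -0.1695  0.0551]
width 0.0119
jig x,y 0.0021 0.0859 f jig -0.06 2.05 toolx yaw-jig 1.2313 joint6 -1.5021134433802183 tilt 0.0032 0.003
jig y dir in tool [0.943  0.004  0.3329] jig x in tool [ 0.3329 -0.0018 -0.943 ]
t 8.325 [0.5017 0.0584 0.0981]
jig x,y 0.0022 0.0858 f jig 0.6 1.19 toolx yaw-jig 1.2313 joint6 -1.5021233903544824 tilt 0.0031 0.0029
jig y dir in tool [0.943  0.0039 0.3329] jig x in tool [ 0.3329 -0.0017 -0.943 ]
```

View pics/w7c.png

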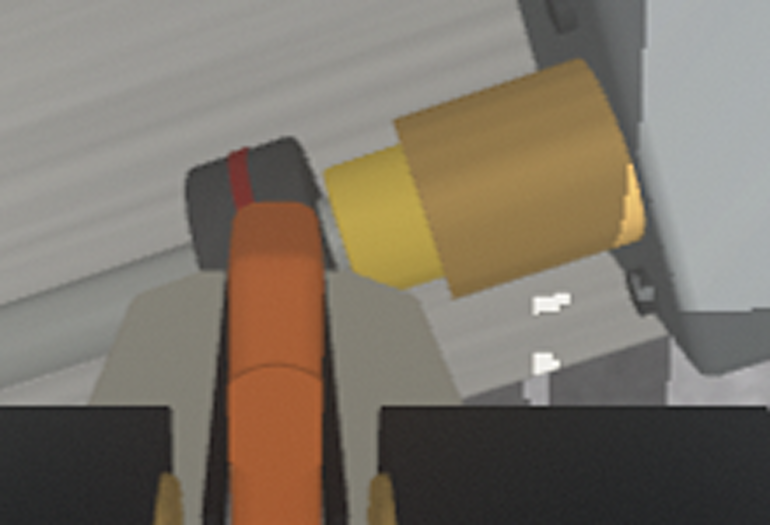

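The remaining gap is about 2 mm, and the no-contact baseline along the shaft is about +1.2 to +1.6 N. Stepping 2 mm.

Request:
jog_arm([
  [[0.0125,0,0.0045],[0,0,0]],
  [[0.0125,0,0.0045],[0,0,0]],
  [[0.0125,0,0.0045],[0,0,0]],
])

```text
time: 8.7
ee_pos: [0.5012, 0.0603, 0.0981]
ee_rot: [-1.228, -1.172, 1.171]
force: [0.0, -0.2, 1.6]
width: 0.0117
```

```bash
python3 st.py
```

```text
time 8.7
ee_pos [0.5012 0.0603 0.0981]
force [ 0.002  -0.2071  1.5819]
wrist_torque [ 0.0103 -0.254   0.0989]
width 0.0117
jig x,y 0.0021 0.0879 f jig -0.06 -0.2 toolx yaw-jig 1.2314 joint6 -1.4983688847955958 tilt 0.0032 0.003
jig y dir in tool [0.943  0.004  0.3329] jig x in tool [ 0.3329 -0.0018 -0.943 ]
```

Request:
jog_arm([
  [[0.0063,0,0.0022],[0,0,0]],
  [[0.0063,0,0.0022],[0,0,0]],
  [[0.0063,0,0.0022],[0,0,0]],
])

```text
time: 9.07
ee_pos: [0.5009, 0.0612, 0.0981]
ee_rot: [-1.228, -1.172, 1.171]
force: [1.1, -0.1, 1.8]
width: 0.0118
```

```bash
python3 st.py
```

```text
time 9.075
ee_pos [0.5009 0.0612 0.0981]
force [ 1.0675 -0.0537  1.7762]
wrist_torque [-0.2632 -0.3536  0.0984]
width 0.0118
jig x,y 0.0021 0.0888 f jig 1.01 -0.36 toolx yaw-jig 1.2313 joint6 -1.496471544091145 tilt 0.0031 0.003
jig y dir in tool [0.943  0.004  0.3329] jig x in tool [ 0.3329 -0.0018 -0.943 ]
```

```bash
cat > avg.py <<'E'
from h import *
y=np.array([-.2855,.9584,0]);x=np.array([.9584,.2855,0])
F=[];T=[]
for i in range(4):
    s=observe();F.append(s['force']);T.append(s['wrist_torque']);p,d=snapshot("wrist")
F=np.array(F);T=np.array(T);print("t",s['time'],"Fy",(F@y).round(2),(F@y).mean().round(2),"Fx",(F@x).mean().round(2),"T about jigx",(T@x).round(3),(T@x).mean().round(3),"about jig y",(T@y).mean().round(3))
cv2.imwrite("pics/wl.png",cv2.resize(p[200:350,240:460],None,fx=3.5,fy=3.5,interpolation=cv2.INTER_CUBIC)[:,:,::-1])
E
python3 avg.py
```

```text
t 9.225 Fy [-0.36 -2.05 -1.32 -2.21] -1.48 Fx 0.81 T about jigx [-0.353 -0.329 -0.361 -0.399] -0.361 about jig y -0.27
```

View pics/wl.png

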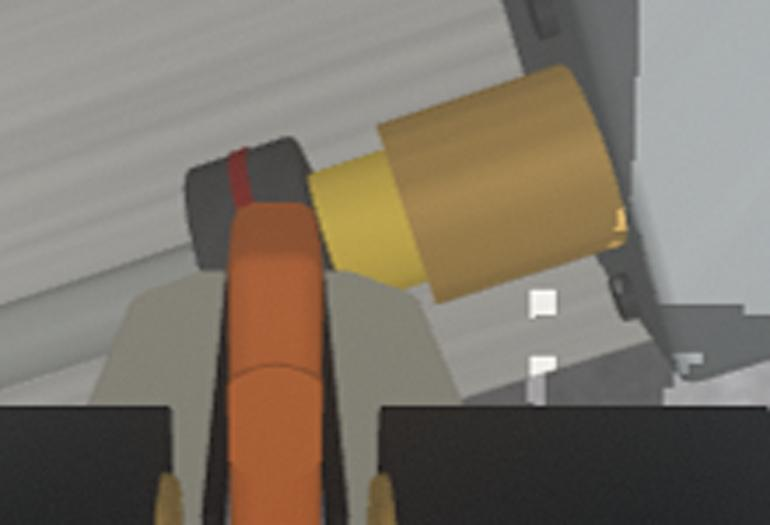

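The collar is touching the sleeve; the shaft force has changed by about −2.9 N. I'll add 0.9 mm and check the slope against 2.5 N/mm.

Request:
jog_arm([
  [[0.0057,0,0.002],[0,0,0]],
  [[0.0057,0,0.002],[0,0,0]],
  [[0.0057,0,0.002],[0,0,0]],
])

```text
time: 9.65
ee_pos: [0.5006, 0.062, 0.0981]
ee_rot: [-1.228, -1.172, 1.172]
force: [0.8, -2.6, 2.8]
width: 0.0118
```

```bash
python3 st.py|grep jig; python3 avg.py
```

```text
jig x,y 0.0021 0.0897 f jig 0.07 -2.73 toolx yaw-jig 1.2313 joint6 -1.4947115468451848 tilt 0.003 0.003
jig y dir in tool [0.943  0.0039 0.3329] jig x in tool [ 0.3329 -0.0018 -0.943 ]
t 9.8 Fy [-2.73 -4.12 -3.77 -2.81] -3.36 Fx 0.25 T about jigx [-0.66  -0.781 -0.745 -0.768] -0.738 about jig y -0.231
```

Request:
jog_arm([
  [[0.0035,0,0.0012],[0,0,0]],
  [[0.0035,0,0.0012],[0,0,0]],
  [[0.0035,0,0.0012],[0,0,0]],
])

```text
time: 10.22
ee_pos: [0.5005, 0.0625, 0.0981]
ee_rot: [-1.228, -1.172, 1.172]
force: [1.2, -4.0, 1.6]
width: 0.0118
```

```bash
python3 st.py|grep jig; python3 avg.py
```

```text
jig x,y 0.0022 0.0902 f jig 0.05 -4.14 toolx yaw-jig 1.2314 joint6 -1.4936354406844157 tilt 0.003 0.0029
jig y dir in tool [0.943  0.0038 0.3329] jig x in tool [ 0.3329 -0.0017 -0.943 ]
t 10.375 Fy [-4.14 -4.4  -4.38 -5.21] -4.53 Fx -0.14 T about jigx [-1.027 -0.978 -0.96  -0.993] -0.989 about jig y -0.168
```

View pics/wl.png

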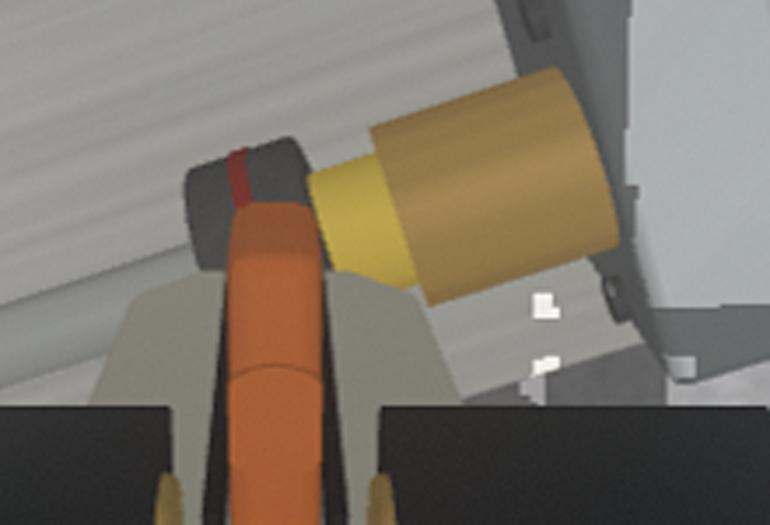

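The change is about −5.9 N by force and −6.2 N by torque. I'll add 0.3 mm and then turn the screw back to tight, holding position.

Request:
jog_arm([
  [[0.002,0,0.0007],[0,0.04,0]],
  [[0.002,0,0.0007],[0,0.09,0]],
  [[0.002,0,0.0007],[0,0.14,0]],
  [[0.002,0,0.0007],[0,0.19,0]],
  [[0.002,0,0.0007],[0,0.24,0]],
  [[0.002,0,0.0007],[0,0.24,0]],
])

```text
time: 11.18
ee_pos: [0.5004, 0.0627, 0.0982]
ee_rot: [-1.483, -0.596, 0.599]
force: [0.5, -5.4, 3.8]
width: 0.0116
```

```bash
python3 st.py; python3 avg.py
```

```text
time 11.175
ee_pos [0.5004 0.0627 0.0982]
force [ 0.5403 -5.3856  3.814 ]
wrist_torque [-1.152  -0.288  -0.1107]
width 0.0116
jig x,y 0.002 0.0904 f jig -1.02 -5.32 toolx yaw-jig 0.475 joint6 -0.7366611514351079 tilt -0.0001 0.0042
jig y dir in tool [0.4574 0.0037 0.8893] jig x in tool [ 0.8893 -0.002  -0.4574]
t 11.325 Fy [-5.32 -5.46 -5.8  -5.97] -5.64 Fx -0.73 T about jigx [-1.186 -1.147 -1.146 -1.19 ] -1.167 about jig y 0.019
```

The change from baseline is about −7 N. Finishing the tightening turn.

Request:
jog_arm([
  [[0,0,0],[0,0.04,0]],
  [[0,0,0],[0,0.08,0]],
  [[0,0,0],[0,0.12,0]],
  [[0,0,0],[0,0.15,0]],
  [[0,0,0],[0,0.15,0]],
  [[0,0,0],[0,0.15,0]],
])

```text
time: 12.12
ee_pos: [0.5003, 0.0626, 0.0984]
ee_rot: [-1.555, -0.23, 0.234]
force: [0.3, -5.6, 5.4]
width: 0.0118
```

```bash
python3 st.py; python3 avg.py
```

```text
time 12.125
ee_pos [0.5003 0.0626 0.0984]
force [ 0.2529 -5.5876  5.3531]
wrist_torque [-1.0903 -0.1137  0.0642]
width 0.0118
jig x,y 0.002 0.0903 f jig -1.35 -5.43 toolx yaw-jig 0.0057 joint6 -0.2674651941938101 tilt -0.0021 0.0037
jig y dir in tool [0.0058 0.0037 1.    ] jig x in tool [ 1.     -0.0021 -0.0058]
t 12.275 Fy [-5.43 -4.22 -4.63 -4.97] -4.81 Fx -1.68 T about jigx [-1.077 -1.029 -1.068 -1.018] -1.048 about jig y 0.185
```

View pics/wl.png

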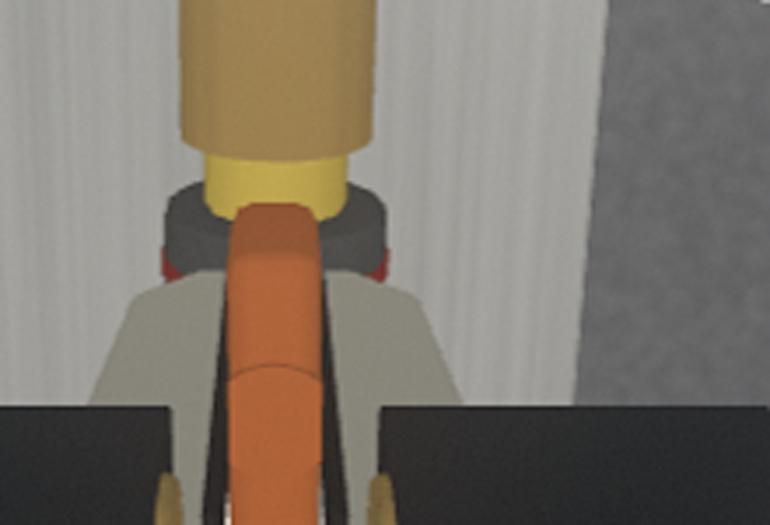

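The wing is parallel to the shaft and the sleeve is against the collar. Releasing.

Request:
jog_arm([
  [[0,0,0],[0,0,0]],
  [[0,0,0],[0,0,0]],
  [[0,0,0],[0,0,0]],
  [[0,0,0],[0,0,0]],
  [[0,0,0],[0,0,0]],
  [[0,0,0],[0,0,0]],
], hand=1)

```text
time: 13.08
ee_pos: [0.5003, 0.0627, 0.0984]
ee_rot: [-1.555, -0.23, 0.234]
force: [0.9, 0.2, -0.8]
width: 0.0673
```

```bash
python3 st.py; python3 avg.py
```

```text
time 13.075
ee_pos [0.5003 0.0627 0.0984]
force [ 0.9168  0.2014 -0.7683]
wrist_torque [-0.0232 -0.0787  0.0075]
width 0.0673
jig x,y 0.002 0.0904 f jig 0.94 -0.07 toolx yaw-jig 0.0057 joint6 -0.2674888823712116 tilt -0.0021 0.0038
jig y dir in tool [0.0057 0.0038 1.    ] jig x in tool [ 1.     -0.0021 -0.0057]
t 13.225 Fy [-0.07 -0.24  0.78  0.39] 0.22 Fx 0.55 T about jigx [-0.045 -0.092 -0.096 -0.025] -0.065 about jig y -0.089
```

View pics/wl.png

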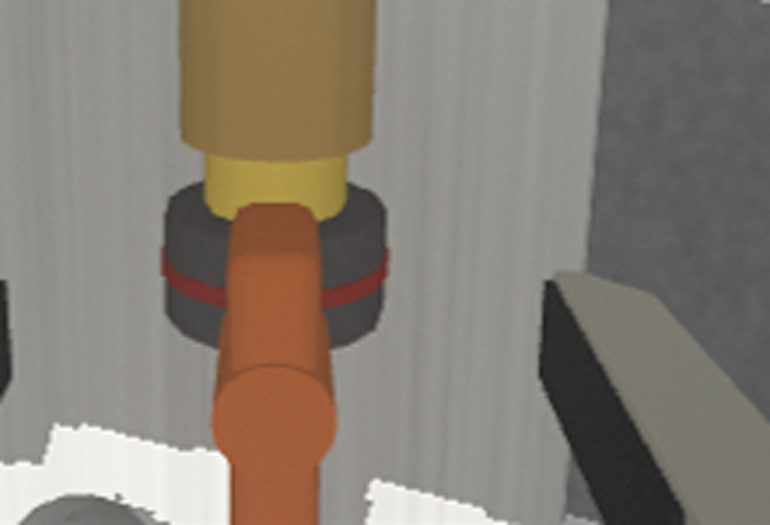

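Released cleanly with the wrist force near zero. To check the preload by eye, I'll go back to the pose of picture w3, taken with the sleeve free, and compare how much of the sleeve is visible.

Request:
jog_arm([
  [[0,-0.15,0],[0,0,0]],
  [[0,-0.3,0],[0,0,0]],
  [[0,-0.3,0],[0,0,0]],
  [[0,-0.3,-0.2],[0,-0.01,0]],
  [[0,-0.3,-0.4],[0,-0.02,0]],
  [[0,-0.3,-0.585],[0,-0.02,0]],
  [[0,-0.3,-0.585],[0,-0.02,0]],
  [[0,-0.3,-0.585],[0,-0.02,0]],
])

```text
time: 14.28
ee_pos: [0.5254, -0.0209, 0.1424]
ee_rot: [-1.549, -0.278, 0.284]
force: [-0.1, 0.9, -0.2]
width: 0.0926
```

```bash
python3 inc.py .525 -.0217 .0983 .3599
```

```text
t 14.28 pos [ 0.5254 -0.0209  0.1424] f [-0.14  0.93 -0.22] w 0.0926
shift [-0.0038, 0.2937, -0.0056] turn [-0.0014, -0.0006, -0.0009]
```

Request:
jog_arm([
  [[-0.004,0.15,-0.0056],[-0.0014,-0.0006,-0.0009]],
  [[-0.004,0.294,-0.0056],[-0.0014,-0.0006,-0.0009]],
  [[-0.004,0.294,-0.0056],[-0.0014,-0.0006,-0.0009]],
  [[-0.004,0.294,-0.0056],[-0.0014,-0.0006,-0.0009]],
])

```text
time: 14.78
ee_pos: [0.5252, -0.0212, 0.0989]
ee_rot: [-1.552, -0.283, 0.282]
force: [-0.5, 0.1, -0.2]
width: 0.093
```

```bash
python3 inc.py .525 -.0217 .0983 .3599; python3 w.py 9|tail -1
python3 - <<'E'
from h import *
a=cv2.imread("pics/w3.png");b=cv2.imread("pics/w9.png")
c=np.hstack([cv2.resize(q[40:130,285:385],None,fx=4,fy=4,interpolation=cv2.INTER_CUBIC) for q in(a,b)]);cv2.imwrite("pics/cmp.png",c)
for q in(a,b):
    h=cv2.cvtColor(q,cv2.COLOR_BGR2HSV)
    for col in (318,326,330,334,338,342): print(col,[tuple(h[r,col]) [0:3:2] and f"{h[r,col,0]}/{h[r,col,1]}/{h[r,col,2]}" for r in range(66,76,1)],"|",[f"{h[r,col,0]}/{h[r,col,1]}/{h[r,col,2]}" for r in range(92,108)])
    print()
E
```

```text
t 14.78 pos [ 0.5252 -0.0212  0.0989] f [-0.52  0.12 -0.22] w 0.093
shift [-0.0024, 0.004, -0.0025] turn [0.0, 0.0002, 0.0002]
t 14.825 [ 0.5252 -0.0212  0.0989]
318 ['19/137/221', '20/135/151', '20/133/94', '22/145/118', '23/159/151', '23/159/173', '26/150/246', '26/151/242', '26/152/240', '26/151/241'] | ['26/147/244', '26/147/245', '26/149/245', '26/149/245', '26/147/245', '26/147/245', '26/149/246', '24/156/234', '24/147/113', '23/139/121', '23/97/124', '23/75/129', '15/7/138', '20/11/139', '30/9/140', '30/9/142']
326 ['20/134/230', '19/133/155', '21/143/116', '23/158/228', '27/142/254', '27/143/250', '27/143/249', '27/143/250', '27/142/249', '27/142/249'] | ['27/142/249', '27/143/249', '27/143/249', '27/142/249', '27/143/249', '27/142/249', '27/143/251', '26/151/249', '23/140/115', '24/73/118', '50/5/141', '40/10/221', '37/11/213', '38/10/211', '38/10/211', '39/8/212']
330 ['20/135/235', '19/135/160', '20/134/95', '22/148/136', '23/159/193', '27/140/255', '27/142/251', '27/141/250', '27/142/250', '27/141/250'] | ['27/142/249', '27/142/249', '27/142/249', '27/140/249', '27/142/24
[... 2765 characters left out ...]
3', '12/173/243', '12/171/243', '12/173/243', '12/172/243', '12/173/243', '12/172/243', '12/172/243'] | ['12/170/244', '13/170/244', '12/169/244', '12/169/244', '12/168/244', '12/169/244', '12/170/244', '12/169/244', '12/170/244', '12/170/244', '12/169/244', '12/170/244', '12/169/244', '12/169/244', '12/169/244', '12/169/244']
342 ['12/175/241', '12/174/242', '12/173/242', '12/174/242', '12/173/242', '12/174/242', '12/174/242', '12/173/242', '12/172/242', '12/172/242'] | ['12/169/245', '12/169/244', '12/170/244', '12/170/244', '12/169/244', '12/168/244', '12/169/244', '12/170/244', '12/169/244', '12/170/244', '12/167/244', '12/170/244', '12/169/244', '12/170/244', '12/168/244', '12/168/244']
```

View pics/cmp.png

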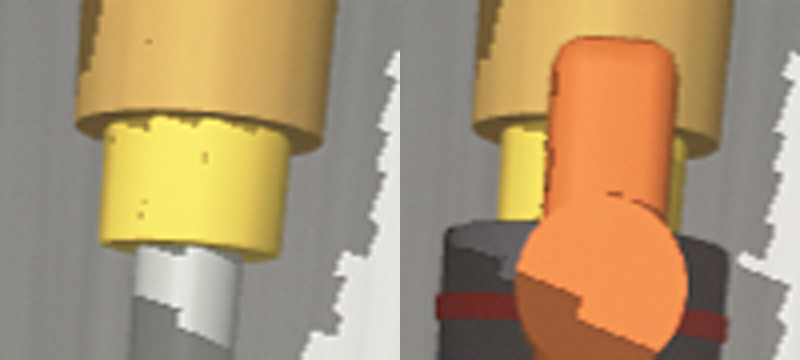

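Visible sleeve length dropped by about 3 mm. The collar rim hides about 0.8–1 mm of that, so compression is about 2.2 mm, or 5.5 N. The push reading of about 5.9 N fits, and both sit inside the 3.5–11.5 N window. I'll back off and do a last look.

Request:
jog_arm([
  [[0,-0.2,0],[0,0,0]],
  [[0,-0.5,0],[0,0,0]],
  [[0,-0.5,-0.3],[0,0,0]],
  [[0,-0.5,-0.5],[0,0,0]],
  [[0,-0.5,-0.5],[0,0,0]],
  [[0,-0.5,-0.5],[0,0,0]],
])

```text
time: 15.58
ee_pos: [0.5515, -0.091, 0.1745]
ee_rot: [-1.552, -0.284, 0.282]
force: [-0.4, 0.0, 0.1]
width: 0.0928
```

```bash
python3 w.py 10|tail -1; python3 st.py
python3 - <<'E'
from h import *
ci=camera_info("wrist");p=cv2.imread("pics/w10.png");hsv=cv2.cvtColor(p,cv2.COLOR_BGR2HSV)
m=cv2.inRange(hsv,(4,150,60),(17,255,255));m[330:]=0
m=cv2.morphologyEx(m,cv2.MORPH_OPEN,np.ones((3,3)))
cs,_=cv2.findContours(m,0,2)
for c in sorted(cs,key=cv2.contourArea)[-2:]:
    Q=plane("w",c[:,0,:],.126,ci);r=cv2.minAreaRect(Q[:,:2].astype(np.float32));print(c[:,0].min(0),c[:,0].max(0),r)
E
```

```text
t 15.625 [ 0.5515 -0.091   0.1745]
time 15.625
ee_pos [ 0.5515 -0.0908  0.1744]
force [ 0.4377 -0.806   0.1098]
wrist_torque [-0.019  -0.0998  0.025 ]
width 0.093
jig x,y 0.0072 -0.0713 f jig 0.19 -0.9 toolx yaw-jig 0.0713 joint6 -0.6077493074870783 tilt 0.0012 -0.0003
jig y dir in tool [ 7.130e-02 -2.000e-04  9.975e-01] jig x in tool [ 0.9975  0.0013 -0.0713]
[317   0] [339  30] ((0.5069336891174316, 0.04495169222354889), (0.011861901730298996, 0.014313969761133194), 20.58973503112793)
```

View pics/w10.png

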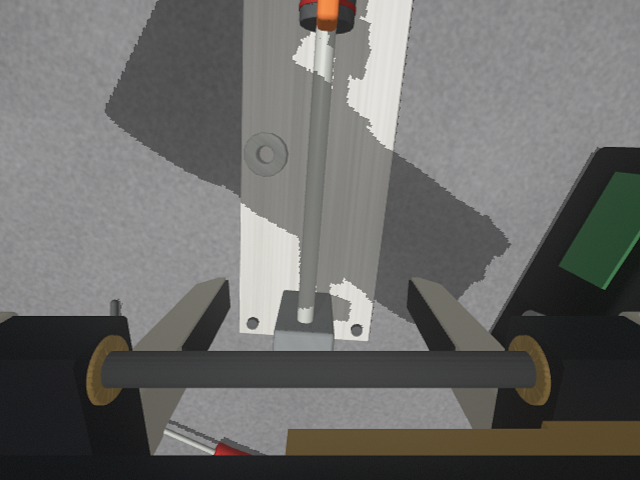

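The arm is well clear, the wing is mostly out of frame at the top (328, 15), and the spare collar at (266, 154) sits in its old place on the plate. I'll measure the wing angle in picture w9 and check the other bystanders in the fixed cameras.

Run:
```python
from h import *
p=cv2.imread("pics/w9.png");hsv=cv2.cvtColor(p,cv2.COLOR_BGR2HSV)
# bar edges, rows 55..85, pixel -> plane .126; use current calib rotated back to w9 pose: relative angle only needs same tool orientation (yaw .36)
m=cv2.inRange(hsv,(4,160,60),(15,255,255));k=np.zeros_like(m);k[52:84,310:360]=255;m&=k
ci=camera_info("wrist");L=[];Rr=[]
for r in range(54,84):
    u=np.nonzero(m[r])[0]
    if len(u)>10: L.append((u[0],r));Rr.append((u[-1],r))
for e in(L,Rr):
    Q=plane("w",np.array(e),.126,ci);v=np.polyfit(Q[:,1],Q[:,0],1)[0];print("bar edge angle vs jig",np.arctan(-v)-.2896)
for n in("scene","top"):
    q,d=snapshot(n);cv2.imwrite(f"pics/{n}9.png",q[:,:,::-1])
```

```text
bar edge angle vs jig -0.0003855780879989945
bar edge angle vs jig 0.048746824019547164
```

View pics/scene9.png

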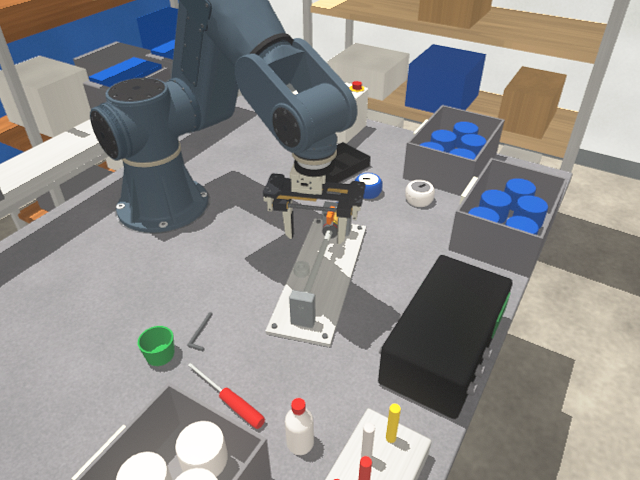

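View pics/top9.png

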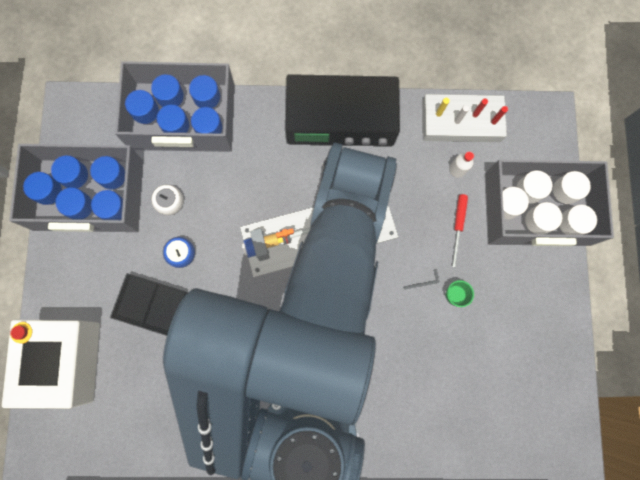

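The wing angle is about 0–0.05 rad, so the screw is tight. All the bystanders are where they were: bottle (461, 165), pot (459, 292), meters (167, 200) and (179, 252), tray (150, 303). The gripper is clear, so I'm handing in.

```bash
python3 -c "
from workcell import *
print(close_job())"
```

```text
the job is handed in; nothing more can be done
None
```

I reset the collar and handed the job in at about 16 s; no verdict was reported. I turned the wing screw to about 1.23 rad and slid the collar about 88 mm against the sleeve. Then I turned the screw back to tight while holding position, released it and backed off.

**Preload:** I estimate about 5.5 N from two checks, somewhat below the 7 N aim but inside the 3.5–11.5 N window.
- **By force:** the push just before the final tightening was about 5.9 N measured from the zero read after release. Collar friction could shift that by up to 1.5 N, so the preload lies between about 4.3 and 7.3 N. Measured from the free-sliding reading it came out at about 7 N. That free-sliding reading was offset by about +1.4 N, which I could not fully explain.
- **By eye:** after release, comparing the sleeve with a picture taken before contact gave about 2.2 mm of compression, or about 5.5 N.

**Other checks:**
- The wing sits at about 0 to 0.05 rad, so the screw is tight.
- The wrist force is about zero with the gripper clear of everything.
- Every bystander looked to be in its original place in the last views. The spare collar showed only in the wrist view.

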